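Turn over the slide carrier beneath the low shelf

ROBOT

A 6-joint arm with a two-finger parallel gripper is mounted at the origin on a cart in front of the work surface, level with it; the furniture and walls round the work are solid. World frame = base frame: x ahead of the robot, y to its left, z up, the work surface at z = 0. Lengths are in m, angles in rad, forces in N, time in s.
With the tool pointing down it reaches from about 0.25 to 0.775 m from the base axis. Payload 4 kg.
Tool frame: the origin (TCP) lies midway between the tips of the shut fingers; the grasp point (between the pads) lies 19 mm behind it; z points along the fingers, y is the line along which they close (so a half turn about z gives the same grasp; the last joint's range is limited). The gripper opens to 94 mm and grips with 3 to 60 N. Pads are 16 mm wide; open, the fingers measure 119 mm over their backs; the gripper's body (75 mm by 177 mm) begins 78 mm behind the grasp point.
Start: joints at [1.034, 0.087, 1.371, -0, 1.684, -0.103], TCP at [0.231, 0.499, 0.176] pointing down, gripper open.
Joint ranges: [-3.1, 3.1], [-0.76, 2.03], [0.27, 2.55], [-1.08, 4.22], [0.17, 2.65], [-2.57, 2.57]. Speed limits (rad/s): [2.79, 2.79, 3.14, 3.14, 3.14, 3.14].

INTERFACE

Orientations are given as [roll, pitch, yaw] about the fixed x, y, z axes, in that order (R = Rz(yaw) Ry(pitch) Rx(roll)).
In Python, from bench import robot gives the robot as it stands.
- The arm moves only by the tool servo_tool, never from a script. Its argument "moves" is a list of rows, each a list of 5 numbers: the shift along the tool's x, y, z in units of 25 mm (1.0 is 25 mm), then the turn about the tool's z in units of 6 degrees (1.0 is 6 degrees), then the closure, from 0 (fully open) to 1 (shut). In form: [[dx, dy, dz, yaw, gripper], ...]. A call has 1 to 10 rows; each row is the pose to reach, as a shift and turn from the pose commanded when the call began, along the tool's axes at that moment; what a row does not reach only later rows make up. A row lasts 1/12 s, in which the tool goes at most 41.7 mm and 7.16 degrees, less where a joint would pass 70% of its speed; a pose out of reach is approached as far as the arm can. A call with a gripper value outside its range is refused whole. The fingers move at their own pace and stop on an object; the grip force is fixed at half the most. Time passes only in rows, so rows that repeat a pose let the fingers close. It gives the time, the measured TCP pose, the force, the opening and the grip force at its end, in the units of the state.
- robot.get_obs(): the state, without advancing time (a new reading comes with each control period).
- robot.snapshot(name): name is "side" or "top" or "wrist"; returns a dict with "image" (480x640x3 uint8, blue, green, red), "fx", "fy", "cx", "cy" (pixels), "eye" and "orientation" of the camera in the world; the wrist camera has in their place "T_tool_cam" (4x4, takes a point from camera to tool coordinates, whose origin is the TCP and whose axes are the flange's). Camera axes: x right, y down, z forward; pixel columns grow to the right and rows downward; lengths in m; the calibration is good to about 2 mm. A picture is of the moment at which its call begins: read the wrist's pose just before it. There is no depth.
- robot.close_job(): hands the job in; it is judged then, once.
The state is a dict: "time": time; "joint_positions": joint angles; "qvel": joint speeds; "joint_torque": joint torques, N m; "tool_pos": TCP position; "ee_rot": TCP orientation; "wrist_force": force on the tool from outside, world axes, zero at the start; "wrist_torque": the same for the moment, N m; "width": finger opening in m; "finger_force": force on a finger pad.
Only numpy, scipy, OpenCV 4.12 (cv2) and the standard library are available. Lean on these libraries where they do the work, as an engineer would, in place of code of your own. Each camera call takes 0.05 s, during which the arm holds its last target. There are 200 camera calls.

TASK

Two hinged metal leaves lie like book pages beneath the low shelf, each with a rod handle sticking out in front. Take the slide carrier (the leaf with glass slides on it, its handle ending in a round ball), turn it right over, gently, until it lies flat on its other side with the slides facing down, and let go. Leave the other leaf, whose handle ends in a flat plate, as it is, and do not knock against the shelf.

Things in the scene. Friction and masses are not known exactly. Their poses are not given: they have to be found in the camera images.
- slide_leaf (a joint): Slide carrier's hinge. Aluminium leaf 130 long, 84 wide, 5 mm thick, four slides on it, about 0.12 kg, on a stand fixed to the bench. Angle 0: flat to the left (+y) of the hinge, slides up; starts at 0 to 0.25; grows as the free edge rises over to the right; 3.14 (stop): flat, slides down. Hinge level, away from the robot, 34 mm above the bench, stiff (0.085 N m): the leaf stays where left.
- slide_leaf_grip (a point): Grip point on the slide carrier's handle: axis of a round steel rod 10 mm thick, 70 mm from the hinge axis and parallel to it; 35 mm behind the centre of the 22 mm black ball on its end, 70 mm in front of the leaf. Axes (leaf's): x along the rod away from the robot, y from hinge to rod (hinge axis is 70 mm towards -y), z out of the slide side. The rod can turn between the finger pads.
- spare_leaf_grip (a point): The same point on the other leaf, which must stay as it is: same size, two ribs and no slides, its handle ending in a flat black plate 40 x 22 mm instead of a ball. It lies flat or nearly so (up to 0.1 rad) to the left of its own hinge, which is 250 mm beside the slide carrier's; either may be the left one.
- low_shelf: Low shelf over both leaves, fixed: white deck 460 (its y) by 110 mm (its x), underside 135 and top 147 mm above the bench, on two end panels; small things up to 62 mm tall on it. Origin on the bench below the deck's centre; x away from the robot, parallel to the hinges; front edge at x = -55 mm, 120 mm behind the grip points. An upright leaf reaches 120 mm high, 45 mm out in front of the edge.

How it is judged:
At the end, for the whole second after the job is handed in: The slide carrier lies turned over, within 9 degrees of flat on the right of its hinge and at rest; the other leaf's handle is within 15 mm of where it was (value of joint slide_leaf above 2.98 rad and velocity of joint slide_leaf below 0.1 rad/s and distance of spare_leaf_grip from where it was at the start of the episode below 0.015 m); the robot touches nothing.
It fails at once if the slide carrier is flung over (faster than 7 rad/s) (velocity of joint slide_leaf above 7 rad/s).
It fails at once if the robot knocks against the low shelf or the things on it (more than 8 N) (contact force between any of the arm, the fingers and low_shelf above 8 N).
It fails at once if the other leaf is moved more than 30 mm (distance of spare_leaf_grip from where it was at the start of the episode above 0.03 m).
It also fails if it takes over 38 s, if anything falls off the work surface, if the arm or the gripper's body presses on something with over 40 N, if the wrist force passes 120 N, or if a joint passes its speed limit or range.

## Working session

There is one attempt and no reset: what is moved stays moved. The work goes in short steps, Python scripts to look and compute and a tool call to move; the robot and the scene stay as the last step left them, time stands still between calls to the robot, and variables do not carry over. Pictures are saved under pics/ and viewed, at most 10 in all, crops included, and the job is handed in when it is done.

Besides the shell and the picture viewer there is one more tool, called after ">>>" as a command line: name --pt "numbers of a row" for each row, then --argument value for the rest. servo_tool: Moves the arm, as the interface text tells. Its arguments: {"type":"object","properties":{"moves":{"type":"array"}},"required":["moves"]}

```bash
mkdir -p pics
python3 - <<'E'
from bench import robot
import cv2
o=robot.get_obs();print(o)
for n in("side","top"):
    s=robot.snapshot(n);cv2.imwrite(f"pics/{n}0.png",s["image"]);print({k:v for k,v in s.items() if k!="image"})
E
```

```text
{'time': 0.0, 'joint_positions': array([ 1.03388580e+00,  8.79929881e-02,  1.37221362e+00, -4.56341500e-05,
        1.68359879e+00, -1.03096864e-01]), 'qvel': array([ 0.00042639, -0.00126842,  0.00019336,  0.00010139,  0.0003589 ,
        0.00179187]), 'joint_torque': array([ 3.02710714e-04, -3.40178847e+01, -3.02430832e+01,  7.18663190e-02,
        3.29462020e-02, -1.37553716e-04]), 'tool_pos': array([0.23089248, 0.49852428, 0.17430411]), 'ee_rot': array([-3.13938699e+00, -1.82608788e-04,  2.70777370e+00]), 'wrist_force': array([-0.16569127, -0.20786527,  0.4566734 ]), 'wrist_torque': array([ 0.02150977,  0.02546735, -0.00129749]), 'finger_force': 0.0, 'width': 0.09401018874618652}
{'fx': 591.5901814034456, 'fy': 591.5901814034456, 'cx': 311.8098255705807, 'cy': 242.2468935732451, 'eye': array([ 0.02008953, -0.19897627,  0.98553379]), 'orientation': array([-2.62232947e+00, -8.33531468e-04, -1.36507685e+00])}
{'fx': 536.4355817807285, 'fy': 536.4355817807285, 'cx': 324.89048915964753, 'cy': 239.1299523740655, 'eye': array([ 0.25025772, -0.08718841,  0.844865  ]), 'orientation': array([-2.77180682,  0.00828364, -1.64740575])}
```

View pics/side0.png

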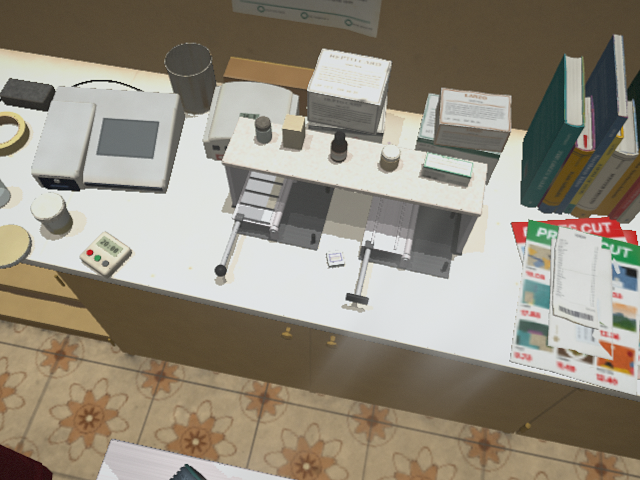

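View pics/top0.png

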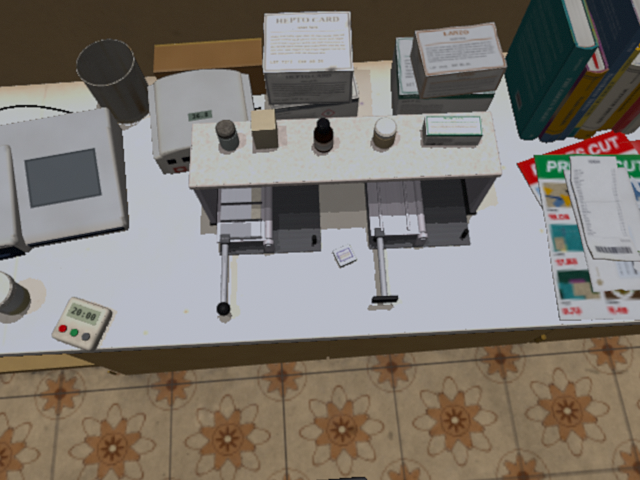

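The ball-ended slide carrier is the left one: ball at side (221,271) and top (223,309). The plate-ended leaf is on the right. I'll enlarge both views for accuracy.

Run:
```python
import cv2,numpy as np
a=cv2.imread("pics/side0.png")[190:290,200:300]; b=cv2.imread("pics/top0.png")[180:320,200:300]
b=cv2.imread("pics/top0.png")[220:320,200:300]
f=lambda i:cv2.resize(i,(400,400),interpolation=cv2.INTER_CUBIC)
c=cv2.imread("pics/top0.png")[170:270,180:330]
cv2.imwrite("pics/crop1.png",np.hstack([f(a),f(b)]))
```

```text
(no output)
```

View pics/crop1.png

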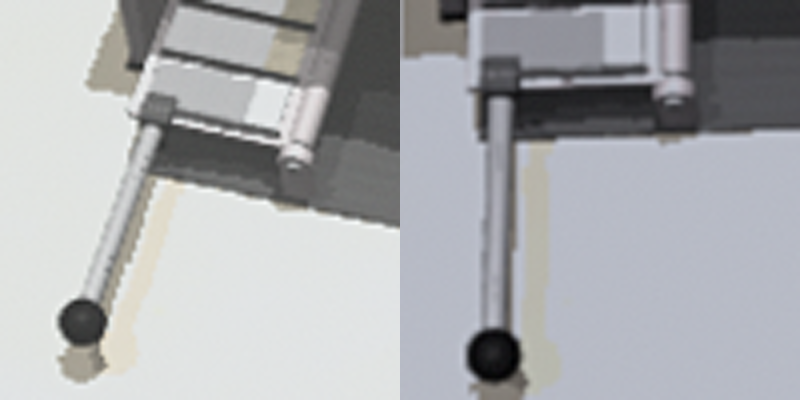

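Crop: ball at side (220.5,270.5) and top (223.2,308.7). The rod root is at side (239.2,220.5) and top (225.2,243.8), and the hinge front end at side (273.7,229.5) and top (268.8,244.2).

```bash
cat > h.py <<'E'
import numpy as np,cv2
from scipy.spatial.transform import Rotation as R
from scipy.optimize import least_squares
C={"side":(591.59,311.81,242.247,[0.02008953,-0.19897627,0.98553379],[-2.62232947e+00,-8.33531468e-04,-1.36507685e+00]),
"top":(536.4356,324.8905,239.13,[0.25025772,-0.08718841,0.844865],[-2.77180682,0.00828364,-1.64740575])}
def proj(n,p):
    f,cx,cy,e,o=C[n]; q=R.from_euler("xyz",o).inv().apply(np.array(p)-e); return np.array([cx+f*q[0]/q[2],cy+f*q[1]/q[2]])
def tri(a,b):
    r=least_squares(lambda p:np.r_[proj("side",p)-a,proj("top",p)-b],[.5,.1,.05]); return r.x,np.abs(r.fun).max()
E
python3 - <<'E'
from h import *
for a,b in [((220.5,270.5),(223.2,308.7)),((239.2,220.5),(225.2,243.8)),((273.7,229.5),(268.8,244.2))]: print(tri(a,b))
# model fit: hinge pt at grip x H(x,y), yaw psi, angle th; hinge z .034
def pts(v):
    x,y,psi,th=v; u=np.array([np.cos(psi),np.sin(psi),0]);l=np.array([-np.sin(psi),np.cos(psi),0]);z=np.array([0,0,1.])
    h=np.array([x,y,.034]); g=h+.07*(np.cos(th)*l+np.sin(th)*z); return g-.035*u,g,g+.07*u,h
ob=[((220.5,270.5),(223.2,308.7))]
def res(v):
    p=pts(v); u=(p[2]-p[0]);u=u/np.linalg.norm(u)
    r=[proj("side",p[0])-(220.5,270.5),proj("top",p[0])-(223.2,308.7)]
    for n,m in(("side",(239.2,220.5)),("top",(225.2,243.8))):
        q=proj(n,p[2]-.012*u)-m; d=proj(n,p[2])-proj(n,p[0]); d/=np.linalg.norm(d); r.append([q[0]*d[1]-q[1]*d[0]]) # across only
    for n,m in(("side",(273.7,229.5)),("top",(268.8,244.2))):
        a=proj(n,p[3]+.06*u)
        d=proj(n,p[3]+.1*u)-a; d/=np.linalg.norm(d);q=a-m;r.append([q[0]*d[1]-q[1]*d[0]])
    return np.concatenate(r)
s=least_squares(res,[.45,.1,0,.1]);print(s.x,s.fun);print(np.array(pts(s.x)))
E
```

```text
(array([0.46214148, 0.0611434 , 0.03246754]), np.float64(0.12327506968199486))
(array([0.5672467 , 0.05516452, 0.0393819 ]), np.float64(0.642556027413633))
(array([ 0.55884251, -0.01469251,  0.04429604]), np.float64(0.23143922615912516))
[ 0.49415296 -0.01025599 -0.04229711 -0.02197893] [-0.1231004   0.0197213   0.0952419  -0.04613067  0.29686292 -0.35846734
 -0.10013391  0.19663231]
[[ 0.46214346  0.06114447  0.0324616 ]
 [ 0.49711216  0.05966452  0.0324616 ]
 [ 0.56704955  0.0567046   0.0324616 ]
 [ 0.49415296 -0.01025599  0.034     ]]
```

```bash
cat >> h.py <<'E'
def go(targets,yaw=np.pi-.042):
    from bench import robot
    o=robot.get_obs(); r=R.from_euler("xyz",o["ee_rot"])
    for t in np.atleast_2d(targets): print(np.round(r.inv().apply(t-o["tool_pos"])/.025,2))
    d=(r.inv()*R.from_euler("xyz",[np.pi,0,yaw])).as_rotvec(); print("turn",np.round(np.degrees(d)/6,2), o["time"],o["tool_pos"],o["ee_rot"],o["joint_positions"].round(2))
E
python3 -c "
from h import *
go([[.3,.39,.174],[.497,.0597,.13]])
# clutter on bench
for z in (0,.01):
  s=least_squares(lambda p:proj('top',[p[0],p[1],z])-(345,256),[.5,-.1]);print(s.x)"
```

```text
[-4.33 -2.78  0.02]
[-17.04 -11.45   1.8 ]
turn [-0.02 -0.01 -3.74] 0.1 [0.23090343 0.4985608  0.17440809] [-3.13958679e+00 -1.86595879e-04  2.70773947e+00] [ 1.03  0.09  1.37 -0.    1.68 -0.1 ]
[ 0.54455667 -0.136408  ]
[ 0.54107328 -0.13582542]
```

>>> servo_tool --pt "-0.6 -0.4 0 -0.3 0" --pt "-1.7 -1.15 0 -0.7 0" --pt "-3 -2 0 -1.1 0" --pt "-4.3 -2.85 0 -1.5 0" --pt "-5.6 -3.7 0 -2 0" --pt "-6.9 -4.6 0 -2.4 0" --pt "-8.2 -5.5 0 -2.8 0" --pt "-9.5 -6.35 0 -3.2 0" --pt "-10.7 -7.15 0 -3.5 0" --pt "-11.5 -7.7 0 -3.74 0"

```text
time: 0.93
tool_pos: [0.4121, 0.2007, 0.175]
ee_rot: [-3.14, -0.0, 3.098]
wrist_force: [1.1, -0.2, -0.0]
width: 0.094
finger_force: 0.0
```

```bash
python3 -c "
from h import *
go([[.497,.0597,.12]])"
```

```text
[-3.64 -5.48  2.21]
turn [-0.01 -0.   -0.01] 0.9333 [0.4120681  0.20065315 0.17500853] [-3.14045711e+00 -1.40169879e-04  3.09849133e+00] [ 0.33 -0.12  1.57 -0.    1.69 -1.2 ]
```

>>> servo_tool --pt "-0.4 -0.6 0 0 0" --pt "-1.2 -1.8 0.3 0 0" --pt "-2.1 -3.1 0.8 0 0" --pt "-2.9 -4.3 1.3 0 0" --pt "-3.4 -5.1 1.7 0 0" --pt "-3.64 -5.48 2 0 0" --pt "-3.64 -5.48 2 0 0" --pt "-3.64 -5.48 2 0 0"

```text
time: 1.6
tool_pos: [0.4956, 0.0633, 0.1248]
ee_rot: [3.141, -0.002, 3.099]
wrist_force: [-0.4, 0.2, -0.2]
width: 0.0937
finger_force: 0.0
```

```bash
python3 -c "
from h import *
go([[.497,.0597,.015]])
from bench import robot
s=robot.snapshot('wrist');cv2.imwrite('pics/w.png',s['image']);o=robot.get_obs()
T=s['T_tool_cam'];g=o['tool_pos']
Rt=R.from_euler('xyz',o['ee_rot'])
for p in([.46214,.06114,.0325],[.497,.0597,.0325],[.55,.0574,.0325]):
  c=np.linalg.inv(T)@np.r_[Rt.inv().apply(np.array(p)-g),1]
  print(s['fx']*c[0]/c[2]+s['cx'],s['fy']*c[1]/c[2]+s['cy'])
"
```

```text
[-0.07 -0.15  4.39]
turn [ 0.01 -0.02 -0.01] 1.6 [0.49556408 0.06332771 0.12482235] [ 3.14067019e+00 -2.12475548e-03  3.09882050e+00] [ 0.01 -0.01  1.57  0.    1.58 -1.52]
309.4495452183759 193.1504808835335
309.62007116666496 239.16042781393722
309.72166671651564 304.34787610791557
```

View pics/w.png

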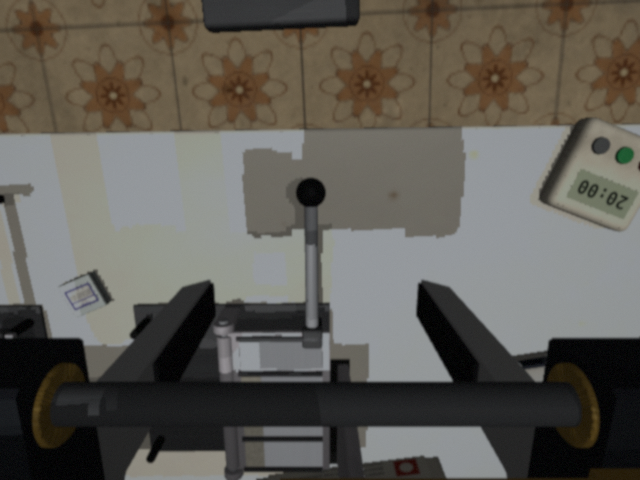

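The wrist view has the ball at (311,192) against a predicted (309,193), and the rod runs straight between the fingers. The estimate holds, so I'll descend.

>>> servo_tool --pt "-0.07 -0.12 0.5 0 0" --pt "-0.07 -0.12 1.4 0 0" --pt "-0.07 -0.12 2.4 0 0" --pt "-0.07 -0.12 3.3 0 0" --pt "-0.07 -0.12 3.9 0 0" --pt "-0.07 -0.12 4.2 0 0" --pt "-0.07 -0.12 4.3 0 0" --pt "-0.07 -0.12 4.3 0 0" --pt "-0.07 -0.12 4.3 0 0.3"

```text
time: 2.4
tool_pos: [0.499, 0.0604, 0.0196]
ee_rot: [3.141, 0.003, 3.1]
wrist_force: [0.4, -0.1, -0.3]
width: 0.0901
finger_force: 0.0
```

>>> servo_tool --pt "0 0 0 0 0.6" --pt "0 0 0 0 1" --pt "0 0 0 0 1" --pt "0 0 0 0 1" --pt "0 0 0 0 1" --pt "0 0 0 0 1" --pt "0 0 0 0 1" --pt "0 0 0 0 1"

```text
time: 3.07
tool_pos: [0.4979, 0.0597, 0.0179]
ee_rot: [3.142, -0.0, 3.099]
wrist_force: [0.3, -0.3, 0.6]
width: 0.0378
finger_force: 0.0
```

>>> servo_tool --pt "0 0 0 0 1" --pt "0 0 0 0 1" --pt "0 0 0 0 1" --pt "0 0 0 0 1" --pt "0 0 0 0 1" --pt "0 0 0 0 1" --pt "0 0 0 0 1" --pt "0 0 0 0 1"

```text
time: 3.73
tool_pos: [0.4979, 0.0598, 0.018]
ee_rot: [3.142, 0.0, 3.099]
wrist_force: [0.3, 0.6, -0.0]
width: 0.0005
finger_force: 0.0
```

The fingers shut on nothing, so I'll take a look.

Run:
```python
from bench import robot
import cv2,numpy as np
a=robot.snapshot('top')['image'][140:340,160:360];b=robot.snapshot('wrist')['image'][120:420,120:520]
cv2.imwrite('pics/c2.png',np.hstack([cv2.resize(a,(400,400)),cv2.resize(b,(400,300)) if 0 else cv2.copyMakeBorder(cv2.resize(b,(400,300)),0,100,0,0,0)]))
```

```text
(no output)
```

View pics/c2.png

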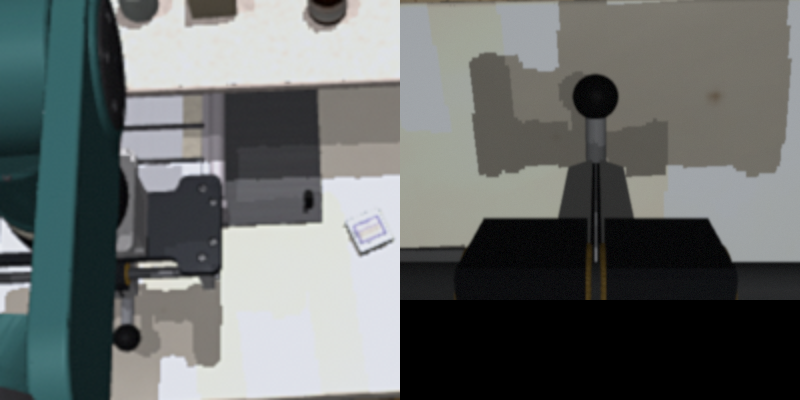

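```bash
python3 -c "
from h import *
from bench import robot
o=robot.get_obs();s=robot.snapshot('wrist');T=s['T_tool_cam'];g=o['tool_pos'];print(g,o['width'],T.round(3),s['fx'])
Rt=R.from_euler('xyz',o['ee_rot'])
def P(p):
  c=np.linalg.inv(T)@np.r_[Rt.inv().apply(np.array(p)-g),1]
  return (s['fx']*c[0]/c[2]+s['cx']).round(1),(s['fy']*c[1]/c[2]+s['cy']).round(1),(s['fx']*.022/c[2]).round(1)
print('tcp',P(g),'tip front',P(g-[.008,0,0]),'grasp',P(g+[-.008,0,.019]))
for z in (.011,.02,.0325,.045,.06): print(z,P([.463,.061,z]),P([.49,.0597,z]))
i=s['image'];cv2.imwrite('pics/w3.png',cv2.resize(i[180:330,240:400],(800,750))[:600])
m=(i[180:270,280:360].max(2)<40);n,l,st,ce=cv2.connectedComponentsWithStats(m.astype('u1'));print(st,ce)
"
```

```text
[0.49791343 0.05978666 0.0179784 ] 0.00047918902979861934 [[ 0.    -0.968 -0.253  0.074]
 [ 1.     0.     0.     0.   ]
 [-0.    -0.253  0.968 -0.21 ]
 [ 0.     0.     0.     1.   ]] 412.07203064050407
tcp (np.float64(315.2), np.float64(278.6), np.float64(40.9)) tip front (np.float64(314.5), np.float64(264.4), np.float64(41.3)) grasp (np.float64(314.4), np.float64(276.1), np.float64(45.1))
0.011 (np.float64(314.7), np.float64(212.1), np.float64(41.3)) (np.float64(314.4), np.float64(260.7), np.float64(40.1))
0.02 (np.float64(314.7), np.float64(215.3), np.float64(43.0)) (np.float64(314.4), np.float64(265.7), np.float64(41.7))
0.0325 (np.float64(314.6), np.float64(220.1), np.float64(45.6)) (np.float64(314.3), np.float64(273.3), np.float64(44.1))
0.045 (np.float64(314.6), np.float64(225.5), np.float64(48.6)) (np.float64(314.2), np.float64(281.9), np.float64(46.9))
0.06 (np.float64(314.5), np.float64(233.1), np.float64(52.7)) (np.float64(314.1), np.float64(293.7), np.float64(50.7))
[[   0    0   80   90 5659]
 [  13   15   45   44 1541]] [[40.73723273 46.7220357 ]
 [34.95652174 36.34003894]]
```

View pics/w3.png

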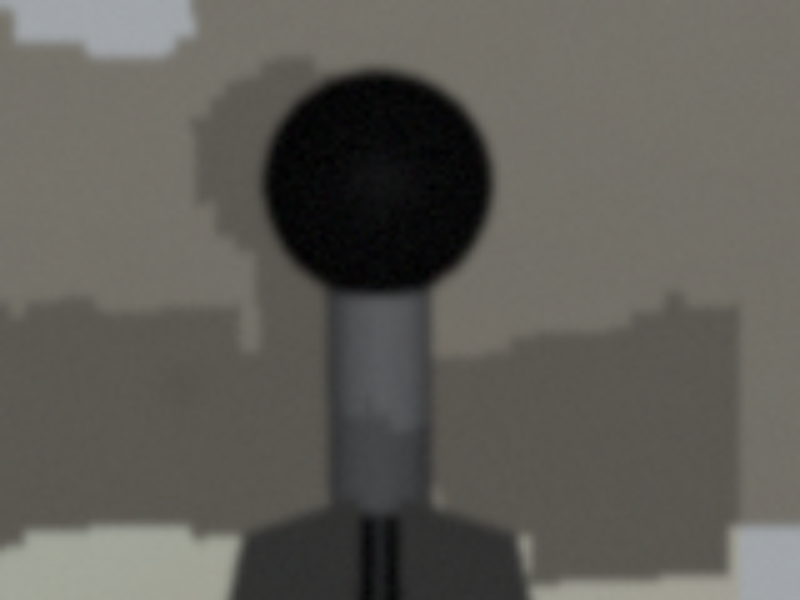

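The wrist camera matches the ball with z≈0.03, but the finger tips appear nearer the camera than the stated TCP. They look about 25–30 mm high, with the rod below them. I'll check this in the side view.

Run:
```python
from h import *
from bench import robot
o=robot.get_obs();i=robot.snapshot('side')['image']
g=o['tool_pos'];print(g)
for d in(0,.019,.03):print(d,proj('side',g+[-.008,-.0125,d]))
cv2.imwrite('pics/s4.png',cv2.resize(i[200:300,190:310],(720,600),interpolation=cv2.INTER_CUBIC))
```

```text
[0.49794045 0.05979236 0.01800555]
0 [232.84519321 262.31258772]
0.019 [231.64400739 257.43904318]
0.03 [230.93160948 254.54864693]
```

View pics/s4.png

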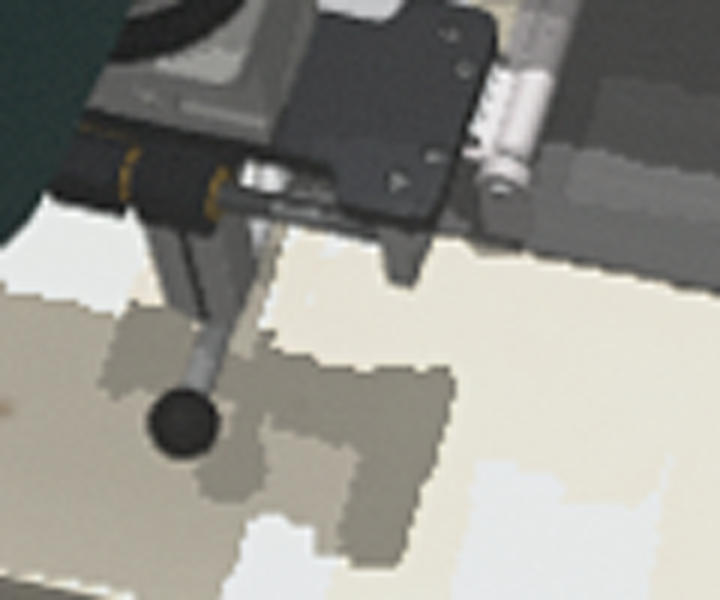

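The side view shows the tips at about (225–230, 254), which puts them about 28 mm above the reported TCP. The rod is below the fingers. I'll open, go lower while watching the force, and close again.

>>> servo_tool --pt "0 0 0 0 0.4" --pt "0 0 0 0 0.4" --pt "0 0 0 0 0.4" --pt "0 0 0 0 0.4" --pt "0 0 0 0 0.4" --pt "0 0 0 0 0.4" --pt "0 0 0 0 0.4" --pt "0 0 0 0 0.4" --pt "0 0 0 0 0.4" --pt "0 0 0 0 0.4"

```text
time: 4.77
tool_pos: [0.4979, 0.0598, 0.018]
ee_rot: [3.141, 0.0, 3.099]
wrist_force: [-0.1, -0.8, -0.1]
width: 0.0563
finger_force: 0.0
```

>>> servo_tool --pt "0 0 0.1 0 0.4" --pt "0 0 0.2 0 0.4" --pt "0 0 0.3 0 0.4" --pt "0 0 0.4 0 0.4" --pt "0 0 0.5 0 0.4" --pt "0 0 0.6 0 0.4" --pt "0 0 0.7 0 0.4" --pt "0 0 0.7 0 0.4"

```text
time: 5.43
tool_pos: [0.4974, 0.0598, -0.0003]
ee_rot: [3.142, -0.001, 3.099]
wrist_force: [0.3, 0.2, 0.1]
width: 0.0565
finger_force: 0.0
```

No contact at z=0, which confirms the fingers are shorter than stated. I'll go down about 12 mm more.

>>> servo_tool --pt "0 0 0.1 0 0.4" --pt "0 0 0.2 0 0.4" --pt "0 0 0.3 0 0.4" --pt "0 0 0.4 0 0.4" --pt "0 0 0.45 0 0.4" --pt "0 0 0.45 0 0.4"

```text
time: 5.93
tool_pos: [0.4976, 0.0598, -0.0112]
ee_rot: [3.142, -0.001, 3.099]
wrist_force: [-0.5, 0.0, -0.4]
width: 0.0564
finger_force: 0.0
```

>>> servo_tool --pt "0 0 0 0 1" --pt "0 0 0 0 1" --pt "0 0 0 0 1" --pt "0 0 0 0 1" --pt "0 0 0 0 1" --pt "0 0 0 0 1" --pt "0 0 0 0 1" --pt "0 0 0 0 1" --pt "0 0 0 0 1" --pt "0 0 0 0 1"

```text
time: 6.77
tool_pos: [0.4979, 0.0599, -0.0107]
ee_rot: [3.141, 0.0, 3.1]
wrist_force: [-0.2, 1.0, -0.1]
width: 0.0091
finger_force: 30.0
```

Gripped: width 9.1 mm, force 30 N. First part of the arc about the hinge, to about 1.05 rad.

>>> servo_tool --pt "0 0 -0.17 0 1" --pt "0 -0.04 -0.45 0 1" --pt "0 -0.11 -0.77 0 1" --pt "0 -0.22 -1.09 0 1" --pt "0 -0.37 -1.39 0 1" --pt "0 -0.55 -1.67 0 1" --pt "0 -0.77 -1.93 0 1" --pt "0 -1.02 -2.16 0 1" --pt "0 -1.24 -2.33 0 1" --pt "0 -1.41 -2.43 0 1"

```text
time: 7.6
tool_pos: [0.4968, 0.0263, 0.0526]
ee_rot: [3.137, 0.001, 3.1]
wrist_force: [-0.8, 8.1, 5.6]
width: 0.0086
finger_force: 30.0
```

>>> servo_tool --pt "0 0 0 0 1" --pt "0 0 0 0 1"

```text
time: 7.77
tool_pos: [0.4968, 0.0257, 0.053]
ee_rot: [3.138, 0.002, 3.099]
wrist_force: [-1.2, 5.2, 6.4]
width: 0.009
finger_force: 30.0
```

>>> servo_tool --pt "0 -0.12 -0.13 0 1" --pt "0 -0.43 -0.3 0 1" --pt "0 -0.75 -0.4 0 1" --pt "0 -1.08 -0.45 0 1" --pt "0 -1.42 -0.47 0 1" --pt "0 -1.75 -0.45 0 1" --pt "0 -2.08 -0.38 0 1" --pt "0 -2.4 -0.28 0 1" --pt "0 -2.71 -0.14 0 1" --pt "0 -2.9 -0.03 0 1"

```text
time: 8.6
tool_pos: [0.4937, -0.0496, 0.0511]
ee_rot: [-3.14, 0.001, 3.099]
wrist_force: [1.8, 1.5, 2.5]
width: 0.009
finger_force: 30.0
```

>>> servo_tool --pt "0 0 0 0 1" --pt "0 0 0 0 1"

```text
time: 8.77
tool_pos: [0.4936, -0.0499, 0.0507]
ee_rot: [-3.138, 0.001, 3.098]
wrist_force: [1.5, -2.4, 3.8]
width: 0.0089
finger_force: 30.0
```

>>> servo_tool --pt "0 -0.12 0.07 0 1" --pt "0 -0.4 0.26 0 1" --pt "0 -0.65 0.48 0 1" --pt "0 -0.87 0.74 0 1" --pt "0 -1.06 1.01 0 1" --pt "0 -1.2 1.31 0 1" --pt "0 -1.31 1.62 0 1" --pt "0 -1.37 1.9 0 1" --pt "0 -1.4 2.17 0 1" --pt "0 -1.4 2.35 0 1"

```text
time: 9.6
tool_pos: [0.4926, -0.0802, -0.0053]
ee_rot: [3.136, 0.0, 3.1]
wrist_force: [-9.7, 11.8, 40.4]
width: 0.0091
finger_force: 30.0
```

>>> servo_tool --pt "0 0 0.05 0 1" --pt "0 0 0.1 0 1" --pt "0 0 0.1 0 1"

```text
time: 9.85
tool_pos: [0.4926, -0.0803, -0.0051]
ee_rot: [3.137, 0.001, 3.1]
wrist_force: [-9.4, 10.6, 32.8]
width: 0.0086
finger_force: 30.0
```

Upward force of 33 N, so the leaf is at its stop. I'll relax, release a little and retract straight up.

>>> servo_tool --pt "0 0 -0.1 0 1" --pt "0 0 -0.15 0 1" --pt "0 0 -0.15 0 0.4" --pt "0 0 -0.15 0 0.4" --pt "0 0 -0.15 0 0.4" --pt "0 0 -0.15 0 0.4" --pt "0 0 -0.15 0 0.4" --pt "0 0 -0.15 0 0.4" --pt "0 0 -0.15 0 0.4" --pt "0 0 -0.15 0 0.4"

```text
time: 10.68
tool_pos: [0.4918, -0.083, -0.007]
ee_rot: [-3.142, -0.0, 3.099]
wrist_force: [-0.4, 0.2, -0.2]
width: 0.0558
finger_force: 0.0
```

>>> servo_tool --pt "0 0 0 0 0.4" --pt "0 0 0 0 0.4" --pt "0 0 -0.2 0 0.4" --pt "0 0 -0.6 0 0.4" --pt "0 0 -1.2 0 0.4" --pt "0 0 -2 0 0.4" --pt "0 0 -3 0 0.4" --pt "0 0 -4 0 0.4" --pt "0 0 -4.8 0 0.4" --pt "0 0 -5 0 0.4"

```text
time: 11.52
tool_pos: [0.4946, -0.0836, 0.1237]
ee_rot: [-3.14, 0.009, 3.1]
wrist_force: [0.8, -0.1, 1.0]
width: 0.0568
finger_force: 0.0
```

>>> servo_tool --pt "0.5 0.5 0 0 0.4" --pt "1.3 1.5 0 0 0.4" --pt "2.2 2.5 0 0 0.4" --pt "3 3.5 0 0 0.4" --pt "3.8 4.5 0 0 0.4" --pt "4.5 5.5 0 0 0.4" --pt "5 6.3 0 0 0.4" --pt "5 7 0 0 0.4" --pt "5 7 0 0 0.4"

```text
time: 12.27
tool_pos: [0.3735, 0.0995, 0.1181]
ee_rot: [3.14, 0.0, 3.103]
wrist_force: [-0.6, -0.1, -0.1]
width: 0.0565
finger_force: 0.0
```

Run:
```python
from bench import robot
import cv2,numpy as np
o=robot.get_obs();print(o['time'],o['tool_pos'],o['wrist_force'])
a=robot.snapshot('side')['image'][180:300,210:370];b=robot.snapshot('top')['image'][200:320,220:380]
f=lambda i:cv2.resize(i,(800,600) if 0 else (400,300),interpolation=cv2.INTER_CUBIC)
cv2.imwrite('pics/c5.png',np.hstack([f(a),f(b)]))
```

```text
12.2667 [0.37348694 0.0995341  0.11810651] [-0.56060245 -0.07406075 -0.12770105]
```

View pics/c5.png

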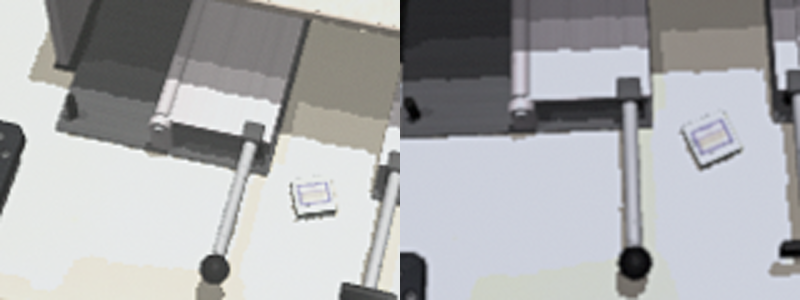

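The leaf is turned over, with the ball at side (296.0,286.8) and top (314.0,304.8). I'll check the height.

```bash
python3 -c "
from h import *
a,r=tri((296,286.8),(314,304.8));print(a,r)
h=np.array([.4590,-.0088]);  # hinge at ball x
for t in (2.9,2.98,3.06,3.14):
  p=[.459+.035*0+.07*np.cos(t)*.042,-.0088+.07*np.cos(t),.034+.07*np.sin(t)];print(t,p,proj('side',p),proj('top',p))"
```

```text
[ 0.45637205 -0.07970668  0.03634997] 0.23506889783141105
2.9 [np.float64(0.4561453829944602), np.float64(-0.07676707156047134), np.float64(0.05074745304497877)] [293.91098296 283.14146846] [312.00234988 302.62550196]
2.98 [np.float64(0.45609830145947367), np.float64(-0.07788806048872264), np.float64(0.045262322047721903)] [294.60649035 284.64343876] [312.84643102 303.50039585]
3.06 [np.float64(0.4560697808927948), np.float64(-0.07856712160012327), np.float64(0.03970515062321884)] [295.05490883 286.09408043] [313.39382059 304.3863648 ]
3.14 [np.float64(0.4560600037287211), np.float64(-0.07879991122092778), np.float64(0.03411148570415408)] [295.25660148 287.48445386] [313.64650197 305.27743267]
```

Ball height is about 0.036 m, so the angle is about 3.1 rad, within 9° of flat. Nothing is in contact, so I'm handing in.

```bash
python3 -c "
from bench import robot
print(robot.close_job())"
```

```text
the job is handed in; nothing more can be done
None
```

The slide carrier is turned over and released, lying at about 3.1 rad by the last camera check; I didn't touch the other leaf or the shelf, and the job is handed in (no verdict was shown).

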